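# Raise the counterweighted hand rest and push the tin home

### The arm

A 6-joint arm with a two-finger parallel gripper is mounted at the origin on a cart in front of the work surface, level with it; the furniture and walls round the work are solid. World frame = base frame: x ahead of the robot, y to its left, z up, the work surface at z = 0. Lengths are in m, angles in rad, forces in N, time in s.
With the tool pointing down it reaches from about 0.25 to 0.725 m from the base axis. Payload 9.7 kg.
Tool frame: the origin (TCP) lies at the very end of the fingers, on their centre line; the grasp point (between the pads) lies env.grip_point_offset behind it (env.grip_point_offset is the distance from the TCP to the grasp point, in m); x points along the fingers, y is the direction in which the jaws open and shut, and the axes are right-handed (so a half turn about x gives the same grasp; the last joint's range is limited). The gripper opens to 85 mm and grips with 20 to 120 N. Pads are 22 mm wide; open, the fingers measure 114 mm over their backs; the gripper's body (76 mm by 85 mm) begins 54 mm behind the grasp point. The pads swing forward as they close: fully open they stand 13 mm farther back than shut.
Start: joints at [1.209, 0.087, 0.176, 1.66, 0, 1.571], TCP at [0.195, 0.514, 0.231] pointing down, gripper open.
Joint ranges: [-3.13, 3.13], [-0.85, 1.81], [-1.15, 1.24], [-2.2, 2.28], [-1.44, 1.52], [-3.14, 3.14]. Speed limits (rad/s): [2.22, 2.22, 2.57, 3.14, 3.14, 3.14].

### API

Orientations are given as a unit quaternion [w, x, y, z].
In Python, from bench import env gives the robot as it stands.
- The arm moves only by the tool carry_out, never from a script. Its argument "motion" is a list of rows, each a list of 5 numbers: the shift along the tool's x, y, z in cm, then the turn about the tool's x in degrees, then the closure, from -1 (fully open) to 1 (shut). A call has 1 to 20 rows; each row is the pose to reach, as a shift and turn from the pose commanded when the call began, along the tool's axes at that moment; what a row does not reach only later rows make up. A row lasts 1/12 s, in which the tool goes at most 41.7 mm and 7.16 degrees, less where a joint would pass 70% of its speed; a pose out of reach is approached as far as the arm can. A call with a gripper value outside its range is refused whole. The fingers move at their own pace and stop on an object; the grip force is fixed at half the most. Time passes only in rows, so rows that repeat a pose let the fingers close. It gives the time, the measured TCP pose, the force and the opening at its end, in the units of the state.
- env.get_obs(): the state, without advancing time (a new reading comes with each control period).
- env.read_camera(name): name is "scene" or "top" or "wrist"; returns a dict with "color" (480x640x3 uint8, red, green, blue), "depth" (480x640 float32, m along the optical axis (not along the pixel's ray), 0 where there is no reading), "fx", "fy", "cx", "cy" (pixels), "D" ([k1, k2, p1, p2, k3] as OpenCV has them; the pictures are not rectified), "world_from_camera" (4x4, takes a point from camera to world coordinates); the wrist camera has in their place "tool_from_camera" (4x4, takes a point from camera to tool coordinates, whose origin is the TCP and whose axes are the tool frame's). Camera axes: x right, y up, looking along -z (the intrinsics and any distortion apply to the point x, -y, -z); pixel columns grow to the right and rows downward; lengths in m; the calibration is good to about 2 mm. A picture is of the moment at which its call begins: read the wrist's pose just before it.
- env.job_done(): hands the job in, once; it reports no verdict.
The state is a dict: "clock": time; "joint_positions": joint angles; "joint_vel": joint speeds; "joint_torque": joint torques, N m; "eef_pos": TCP position; "tcp_rot": TCP orientation; "ft_force": force on the tool from outside, world axes, zero at the start; "wrist_torque": the same for the moment, N m; "finger_gap": finger opening in m.
Only numpy, scipy, OpenCV 4.12 (cv2) and the standard library are available. Lean on these libraries where they do the work, as an engineer would, in place of code of your own. Each camera call takes 0.05 s, during which the arm holds its last target. There are 200 camera calls.

### The job

Push the counterweighted hand rest on the painting board up past its balance point so that it stays raised by itself. Then push the flat green tin along the board, without lifting it, until its long back side lies flush against the wooden fence between the two end cheeks. Do not fling the rest up, and leave everything else where it is.

Things in the scene. Friction and masses are not known exactly. Their poses are not given: they have to be found in the camera images.
- station: Painting board, fixed on the table: plywood 400 (x) x 280 (y) x 12 mm with a wooden fence, a steel hinge bracket and the hand rest on it. Origin: centre of its underside, on the table top. Own x points from the robot's side to the fence and hinge, y to the left, z up. The board can stand turned by up to about 15 degrees, and its place varies by some 30 cm sideways.
- fence_face (a point): Middle of the fence's front face at its foot, on the board's top (12 mm above the table), 90 mm along the board's x from its origin; axes parallel to the board's. The fence is 170 mm wide (y), 24 mm high; at each end a cheek of the same height runs 30 mm toward the robot from the face ; 146 mm between the cheeks.
- rest_hinge (a point): Middle of the hand rest's hinge, 160 mm along the board's x from its origin and 85 mm above the table; axes parallel to the board's; the hinge axis is the board's y. The steel bracket is 40 mm wide and reaches 103 mm above the table.
- rest_bar (a point): Middle of the hand rest's wooden cross bar: round, 18 mm thick, 150 mm long, parallel to the hinge, 200 mm from it, held only at its middle (24 mm block) by a straight 16 x 12 mm aluminium arm. Rest down: the arm points from the hinge to the robot's side, sloping up 0.21 rad (12 degrees); the bar's middle is then 127 mm above the table, with free space below it.
- rest (a joint): Angle of the hand rest, rad: 0 = down (it starts there), the arm then stands 0.21 above level; grows as the bar goes up and away from the robot; 1.27 = raised against its upper stop, nearly upright. Its weight above the hinge balances it at about 0.65 rad (37 degrees): below that it falls back, above it goes on up by itself, damped, to the stop and stays. Raising it takes 1 to 3 N at the bar.
- tin: Flat closed green tin, 60 (x) x 94 (y) x 18 mm, about 0.25 kg, loose on the board, below the lowered bar or a little to either side of it. Origin: centre of its underside. Its long sides run along its y; its x points roughly to the fence (turned by up to about 12 degrees). When its back side lies on the fence its origin is 30 mm in front of the fence's face.
- jar: Bystander: white jar with a gold lid, 59 mm across, 50 mm high, beside the board. Origin: centre of its underside.
- can: Bystander: small paint can with brown paint, 64 mm across, 61 mm high, beside the board. Origin: centre of its underside.
- can_tall: Bystander: paint can with red paint, 68 mm across, 73 mm high, on the table. Origin: centre of its underside.
- tape: Bystander: narrow blue roll of tape lying flat on the left part of the board, 66 mm across, 10 mm high. Origin: centre of its underside.
- emblem: Bystander: winged metal emblem, 36 x 90 x 14 mm, lying on the right part of the board. Origin: centre of its underside.
- clamp: Bystander: orange spring clamp, 62 x 113 x 21 mm, lying on the table to the left. Origin: centre of its underside.
There are look-alikes about, which are no part of the job. What is shaped like the tin but black, blue or purple is not meant.

How it is judged:
On the way, in this order (a step that is already met when the one before it is completed fails the run):
1. the hand rest is raised to its upper stop (value of joint rest above 1.17 rad), for 0.3 s.
2. the tin lies flush against the fence, the rest still raised (value of joint rest above 1.17 rad and x of tin in the frame of fence_face between -0.035 and -0.02 m and y of tin in the frame of fence_face between -0.032 and 0.032 m and z of tin in the frame of fence_face below 0.006 m and angle between the y axis of tin and the y axis of station, either way round below 0.12 rad and angle between tin's own z axis and vertical below 0.1 rad), for 0.2 s.
At the end, for the whole second after the job is handed in: The hand rest stays up by itself (joint above 1.17 rad, at rest); the tin lies flat on the board, origin not more than 35 mm in front of the fence's face (gap under 5 mm), its long side within 0.12 rad of the fence, between the cheeks, at rest (all of step 2 and velocity of joint rest below 0.1 rad/s and linear speed of tin below 0.02 m/s); the robot touches nothing.
It fails at once if the tin is lifted or tipped (z of tin in the frame of fence_face above 0.012 m or angle between tin's own z axis and vertical above 0.3 rad).
It fails at once if the rest is flung up (faster than 3.5 rad/s) (velocity of joint rest above 3.5 rad/s).
It fails at once if a bystander is moved more than 20 mm (distance of any of jar, can, can_tall, tape, emblem, clamp from where it was at the start of the episode above 0.02 m).
It also fails if it takes over 48 s, if anything falls off the work surface, if the arm or the gripper's body presses on something with over 40 N, if the wrist force passes 120 N, or if a joint passes its speed limit or range.

## Working session

There is one attempt and no reset: what is moved stays moved. The work goes in short steps, Python scripts to look and compute and a tool call to move; the robot and the scene stay as the last step left them, time stands still between calls to the robot, and variables do not carry over. Pictures are saved under pics/ and viewed, about 8 in all and at most 12, crops included, and the job is handed in when it is done.

Besides the shell and the picture viewer there is one more tool, called as name([rows], argument=value, ...), one row to a line, values as JSON. carry_out: Moves the arm, as the interface text tells. Its arguments: {"type":"object","properties":{"motion":{"type":"array","items":{"type":"array","items":{"type":"number"}}}},"required":["motion"]}

```bash
mkdir -p pics; cat > h.py <<'E'
from bench import env
import numpy as np, cv2
from scipy.spatial.transform import Rotation as R
def cam(n):
    o=env.get_obs(); c=env.read_camera(n)
    if n=="wrist":
        T=np.eye(4);q=o["tcp_rot"];T[:3,:3]=R.from_quat([q[1],q[2],q[3],q[0]]).as_matrix();T[:3,3]=o["eef_pos"]
        c["W"]=T@c["tool_from_camera"]
    else: c["W"]=np.array(c["world_from_camera"])
    return c
def K(c): return np.array([[c["fx"],0,c["cx"]],[0,c["fy"],c["cy"]],[0,0,1.]])
def onplane(c,px,z):
    u=cv2.undistortPoints(np.array(px,float).reshape(-1,1,2),K(c),np.array(c["D"],float)).reshape(-1,2)
    d=np.c_[u[:,0],-u[:,1],-np.ones(len(u))]@c["W"][:3,:3].T
    o=c["W"][:3,3]; return o+d*((z-o[2])/d[:,2])[:,None]
def proj(c,P):
    p=(np.atleast_2d(P)-c["W"][:3,3])@c["W"][:3,:3]
    return cv2.projectPoints(p*[1,-1,-1],np.zeros(3),np.zeros(3),K(c),np.array(c["D"],float))[0].reshape(-1,2)
def save(c,f): cv2.imwrite(f,c["color"][:,:,::-1])
E
python3 - <<'E'
from h import *
print(env.get_obs())
for n in("top","scene"):
    c=cam(n); save(c,f"pics/{n}0.png"); print(n,c["W"].round(3).tolist(),c["fx"])
    import pickle; pickle.dump({k:c[k] for k in("color","depth","fx","fy","cx","cy","D","W")},open(n+"0.pkl","wb"))
E
```

```text
{'clock': 0.0, 'joint_positions': array([ 1.20901390e+00,  8.74732539e-02,  1.75118804e-01,  1.65978811e+00,
       -8.61360660e-06,  1.57080690e+00]), 'joint_vel': array([-0.00064406, -0.00030216, -0.00035369, -0.00013446,  0.00099308,
       -0.00068954]), 'joint_torque': array([ 1.21305773e-03, -5.20379233e+01,  4.64815557e+01,  1.58533570e-02,
       -2.55111644e-05, -1.43759547e-05]), 'eef_pos': array([0.1945894 , 0.51418242, 0.23056795]), 'tcp_rot': array([ 0.69548599,  0.12674787,  0.69565125, -0.12768537]), 'ft_force': array([-0.28704058, -0.52244992, -0.66550868]), 'wrist_torque': array([0.01948294, 0.02743824, 0.00563135]), 'finger_gap': 0.08552862396980206}
top [[0.006, 0.993, -0.118, 0.425], [-1.0, 0.004, -0.014, -0.048], [-0.013, 0.119, 0.993, 1.587], [0.0, 0.0, 0.0, 1.0]] 472.82224417461697
scene [[0.822, 0.349, -0.451, -0.136], [-0.57, 0.528, -0.63, -1.063], [0.018, 0.774, 0.632, 1.144], [0.0, 0.0, 0.0, 1.0]] 574.4100351992282
```

View pics/top0.png

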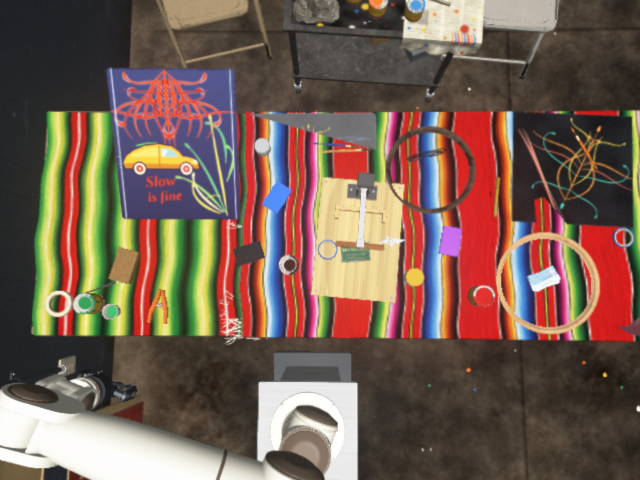

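View pics/scene0.png

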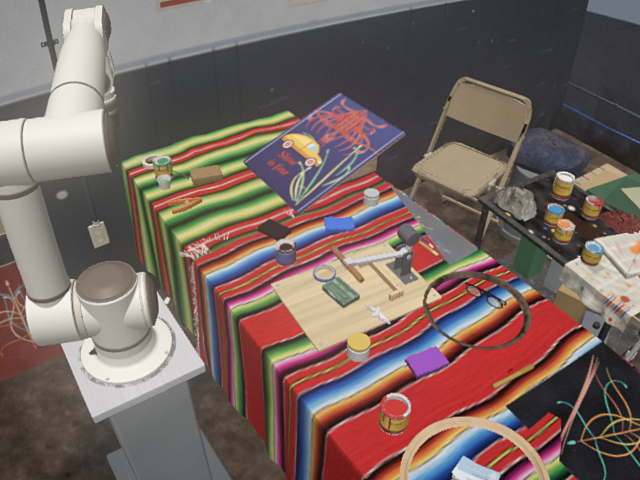

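The top view shows the board around (358,240), hinge at (366,183) and bar at (360,244). The green tin is partly under the bar at (355,255). Tin-shaped look-alikes are black (249,252), blue (277,197) and purple (451,240). Only the one at (355,255) is green and on the board. I'll confirm that in an enlarged crop.

```bash
python3 - <<'E'
import pickle,cv2,numpy as np
from h import *
c=pickle.load(open("top0.pkl","rb"));s=pickle.load(open("scene0.pkl","rb"))
a=cv2.resize(c["color"][165:310,300:420],None,fx=4,fy=4,interpolation=cv2.INTER_CUBIC)
cv2.imwrite("pics/crop1.png",a[:,:,::-1])
for n,c in(("top",c),("scene",s)):
    hsv=cv2.cvtColor(c["color"],cv2.COLOR_RGB2HSV)
    m=cv2.inRange(hsv,(12,50,150),(28,150,255)); m=cv2.morphologyEx(m,cv2.MORPH_CLOSE,np.ones((13,13)));m=cv2.morphologyEx(m,cv2.MORPH_OPEN,np.ones((9,9)))
    k=max(cv2.findContours(m,0,2)[0],key=cv2.contourArea)
    q=cv2.approxPolyDP(cv2.convexHull(k),8,True).reshape(-1,2); print(n,q.tolist(),onplane(c,q,.012).round(3).tolist())
    g=cv2.inRange(hsv,(45,50,30),(90,255,200)); nl,l,st,ce=cv2.connectedComponentsWithStats(g)
    for i in range(1,nl):
        if st[i,4]>60:
            w=onplane(c,ce[i],.03)[0]
            if abs(w[1]+.1)<.25 and .2<w[0]<.8: print(st[i],ce[i],w.round(3),cv2.minAreaRect(onplane(c,np.argwhere(l==i)[:,::-1],.03)[:,:2].astype(np.float32)))
E
```

```text
top [[318, 177], [403, 185], [422, 282], [394, 301], [312, 294]] [[0.829, -0.029, 0.012], [0.802, -0.317, 0.012], [0.475, -0.375, 0.012], [0.412, -0.282, 0.012], [0.433, -0.012, 0.012]]
[342 248  28  12 252] [355.06746032 254.1468254 ] [ 0.565 -0.153  0.03 ] ((0.5668284296989441, -0.15452849864959717), (0.03644917160272598, 0.08872107416391373), 0.270695298910141)
[321 296   9  42 235] [325.58723404 316.61702128] [ 0.361 -0.057  0.03 ] ((0.36071935296058655, -0.05683469772338867), (0.021306689828634262, 0.1317882239818573), 85.65361022949219)
[372 302  12  36 236] [377.72881356 319.63559322] [ 0.352 -0.226  0.03 ] ((0.35267290472984314, -0.2254495620727539), (0.022234788164496422, 0.11531208455562592), 81.19235229492188)
scene [[440, 295], [409, 328], [365, 350], [307, 351], [271, 296], [271, 268], [373, 231]] [[0.808, -0.315, 0.012], [0.651, -0.36, 0.012], [0.508, -0.354, 0.012], [0.384, -0.274, 0.012], [0.41, -0.054, 0.012], [0.469, 0.047, 0.012], [0.831, 0.019, 0.012]]
[233 295  46 120 505] [246.35841584 346.2039604 ] [ 0.257 -0.19   0.03 ] ((0.24777914583683014, -0.1840282678604126), (0.3899398148059845, 0.10440225899219513), 46.02994155883789)
[265 338  46 119 599] [276.69449082 377.93656093] [ 0.269 -0.316  0.03 ] ((0.24446731805801392, -0.3357296884059906), (0.3448523283004761, 0.0973963737487793), 41.02400207519531)
```

View pics/crop1.png

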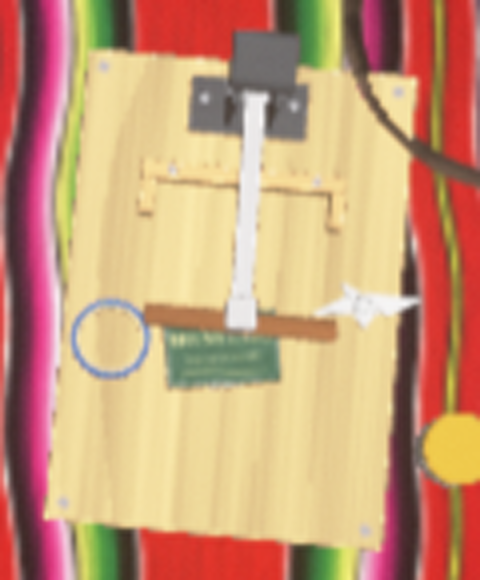

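The crop confirms it: the green tin with a light label is at crop (223,358), front corners (168,388) and (280,381), its back under the brown bar. Tape (110,338) is to the left and the emblem (365,303) to the right of the bar.

```bash
python3 - <<'E'
import pickle
from h import *
c=pickle.load(open("top0.pkl","rb"));s=pickle.load(open("scene0.pkl","rb"))
f=lambda p:np.array(p)/4+[300,165]
w=onplane(c,f([[92,50],[417,78],[380,550],[47,520]]),.012)[:,:2];print("corners",w.round(3).tolist())
TL,TR,BR,BL=w
ctr=w.mean(0); v=(TL-BL)+(TR-BR); u=(TL-TR)+(BL-BR)
print("sizes",[np.linalg.norm(x).round(3) for x in(TL-BL,TR-BR,TL-TR,BL-BR)])
yaw1=np.arctan2(v[1],v[0]);yaw2=np.arctan2(-u[0],u[1]);yaw=(400*yaw1+280*yaw2)/680;print("ctr",ctr,yaw1,yaw2)
X=np.array([np.cos(yaw),np.sin(yaw)]);Y=np.array([-X[1],X[0]])
W=lambda x,y,z:np.r_[ctr+x*X+y*Y,z]
loc=lambda p:(np.array([(p[...,:2]-ctr)@X,(p[...,:2]-ctr)@Y]).T).round(4)
for n,p in(("fence",(.09,0,.012)),("hinge",(.16,0,.085)),("bar",(.16-.2*np.cos(.21),0,.127)),("barL",(-.036,.075,.127)),("barR",(-.036,-.075,.127))):
  print(n,W(*p).round(4),proj(c,W(*p)).round(1),proj(s,W(*p)).round(1))
t=onplane(c,f([[168,388],[280,381],[165,330]]),.03);print("tin corners loc",loc(t),np.linalg.norm(t[0]-t[1]))
print("tape loc",loc(onplane(c,f([[110,338]]),.022)),"emblem",loc(onplane(c,f([[315,312],[420,300],[365,303],[360,325]]),.024)))
print("bar ends loc",loc(onplane(c,f([[145,315],[337,330]]),.127)))
print("jar",loc(onplane(c,f([[457,420]]),.05)),"cleatL", loc(onplane(c,f([[147,160],[343,180],[147,210],[335,230]]),.036)))
for p in [(355,247)]: pass
# scene depth of tin
hsv=cv2.cvtColor(s["color"],cv2.COLOR_RGB2HSV); g=cv2.inRange(hsv,(40,40,20),(95,255,200)); g[:275]=0;g[312:]=0;g[:,:315]=0;g[:,370:]=0
print(g.sum()/255, [cv2.minAreaRect(cv2.findContours(g,0,2)[0][0])])
m=cv2.resize(s["color"][225:355,265:445],None,fx=4,fy=4,interpolation=cv2.INTER_CUBIC);cv2.imwrite("pics/crop2.png",m[:,:,::-1])
E
```

```text
corners [[0.828, -0.046], [0.804, -0.322], [0.407, -0.285], [0.43, -0.011]]
sizes [np.float64(0.399), np.float64(0.398), np.float64(0.276), np.float64(0.275)]
ctr [ 0.61722205 -0.16587244] -0.09090900942194047 -0.0847811140827252
fence [ 0.7069 -0.1738  0.012 ] [[360.7 212.6]] [[381.1 280.2]]
hinge [ 0.7766 -0.18    0.085 ] [[364.3 187.4]] [[403.4 253.5]]
bar [ 0.5818 -0.1627  0.127 ] [[360.2 245.9]] [[345.7 264.2]]
barL [ 0.588 -0.088  0.127] [[336.1 243.8]] [[331.4 248.4]]
barR [ 0.5747 -0.2374  0.127 ] [[384.4 248.2]] [[360.6 281.1]]
tin corners loc [[-0.0834  0.0486]
 [-0.069  -0.0426]
 [-0.0357  0.0553]] 0.0923180747763066
tape loc [[-0.0458  0.0999]] emblem [[-0.0086 -0.0674]
 [ 0.0094 -0.153 ]
 [ 0.0027 -0.1079]
 [-0.016  -0.1052]]
bar ends loc [[-0.0359  0.0746]
 [-0.0338 -0.0743]]
jar [[-0.0889 -0.1854]] cleatL [[ 0.104   0.0829]
 [ 0.1019 -0.0805]
 [ 0.062   0.0791]
 [ 0.0595 -0.0771]]
383.0 [((324.5, 288.5), (1.4142135381698608, 0.0), -135.0)]
```

View pics/crop2.png

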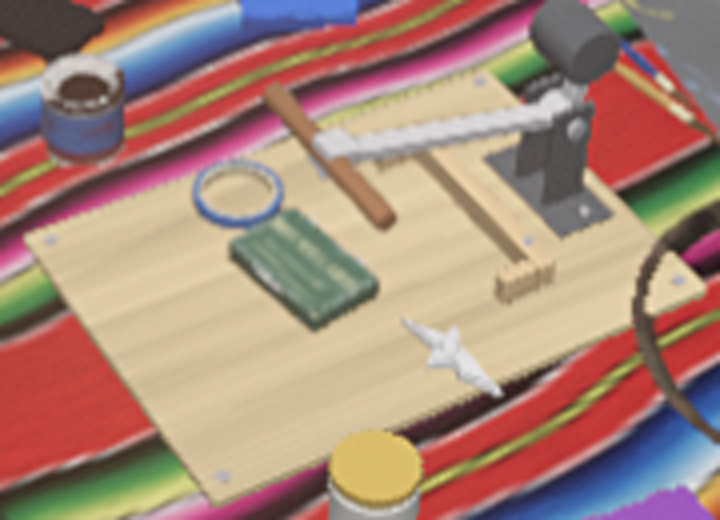

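```bash
cat >> h.py <<'E'
ctr=np.array([.6172,-.1659]); yaw=-.088
X=np.array([np.cos(yaw),np.sin(yaw)]);Y=np.array([-X[1],X[0]])
def W(x,y,z): return np.r_[ctr+x*X+y*Y,z]
def loc(p): p=np.atleast_2d(p); return np.c_[(p[:,:2]-ctr)@X,(p[:,:2]-ctr)@Y].round(4)
def tool():
    o=env.get_obs();q=o["tcp_rot"];return np.array(o["eef_pos"]),R.from_quat([q[1],q[2],q[3],q[0]]).as_matrix()
def rel(P):
    p,M=tool(); return (100*(np.atleast_2d(P)-p)@M).round(2)
E
python3 - <<'E'
import pickle
from h import *
s=pickle.load(open("scene0.pkl","rb"))
print("tin scene",loc(onplane(s,np.array([[232,250],[315,318],[378,282],[287,210]])/4+[265,225],.03)))
print("bar scene ends",loc(onplane(s,np.array([[272,92],[386,220]])/4+[265,225],.127)))
p,M=tool();print(M.round(3),env.grip_point_offset)
ty=M[:,1];print("tool y heading deg",np.degrees(np.arctan2(ty[1],ty[0])),"board x heading",np.degrees(yaw))
g=env.grip_point_offset
for h in(.23,.127-g): print(rel(W(-.036,.045,h)))
E
```

```text
tin scene [[-0.0818  0.038 ]
 [-0.0653 -0.0467]
 [-0.0092 -0.0379]
 [-0.0271  0.0549]]
bar scene ends [[-0.0313  0.0744]
 [-0.0317 -0.0724]]
[[-0.     0.354  0.935]
 [-0.001  0.935 -0.354]
 [-1.    -0.001 -0.   ]] 0.0187
tool y heading deg 69.26883737683137 board x heading -5.042028597151244
[[  0.12 -45.29  58.91]]
[[ 12.29 -45.27  58.91]]
```

carry_out([
  [0, -3, 4, 5, -1],
  [0, -6, 8, 10, -1],
  [0, -9, 12, 15, -1],
  [0, -12, 15.5, 20, -1],
  [0, -15, 19.5, 25, -1],
  [0, -18, 23.5, 30, -1],
  [0, -21, 27, 35, -1],
  [0, -24, 31, 40, -1],
  [0, -27, 35, 45, -1],
  [0, -30, 39, 50, -1],
  [0, -33, 43, 55, -1],
  [0, -36, 47, 60, -1],
  [0, -39, 51, 65, -1],
  [0, -42, 54.5, 70, -1],
  [0, -44, 57.5, 74.3, -1],
  [0, -45.3, 58.9, 74.3, -1],
  [0, -45.3, 58.9, 74.3, -1],
  [0, -45.3, 58.9, 74.3, -1],
  [0, -45.3, 58.9, 74.3, -1],
])

```text
clock: 1.68
eef_pos: [0.587, -0.1227, 0.2286]
tcp_rot: [-0.476, -0.522, -0.477, 0.523]
ft_force: [1.1, 0.3, -0.3]
finger_gap: 0.0854
```

```bash
python3 - <<'E'
from h import *
o=env.get_obs();p,M=tool();print(o["clock"],p,o["joint_positions"].round(3),np.degrees(np.arctan2(M[1,1],M[0,1])),rel(W(-.036,.045,.127-.0187)))
c=cam("wrist");save(c,"pics/w1.png");s=cam("scene")
print(proj(c,[W(-.036,.075,.127),W(-.036,.045,.127),W(-.036,0.02,.127)]))
E
```

```text
1.6833 [ 0.58700248 -0.12266842  0.22864926] [-2.050e-01  2.110e-01  3.100e-01  1.672e+00 -1.000e-03  1.457e+00] -5.265322396182426 [[12.03 -0.19 -0.47]]
[[312.96883995 177.21191738]
 [313.32395599 223.83205885]
 [313.60415938 260.12499082]]
```

View pics/w1.png

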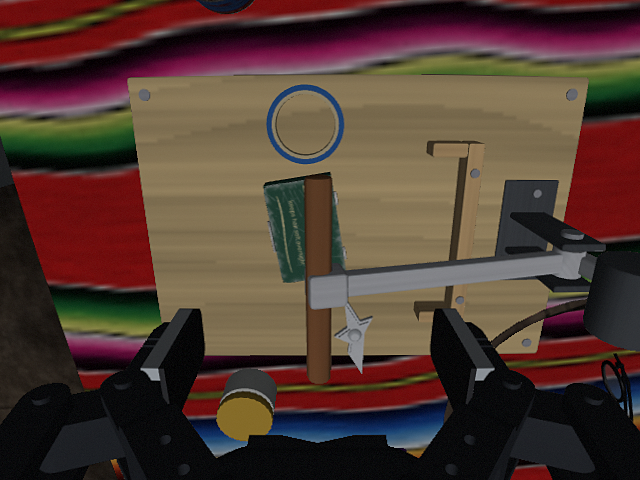

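The wrist view shows the bar at x≈318 px, with its left end at (318,177). The model predicted 313, so the bar is about 3 mm farther out. I'll descend over its left half and close.

carry_out([
  [3, 0, -0.2, 0, -1],
  [6, 0.1, -0.5, 0, -1],
  [9, 0.1, -0.5, 0, -1],
  [11, 0.1, -0.5, 0, -1],
  [12, 0.1, -0.5, 0, -1],
  [12, 0.1, -0.5, 0, -1],
  [12, 0.1, -0.5, 0, 0],
  [12, 0.1, -0.5, 0, 0.3],
  [12, 0.1, -0.5, 0, 0.6],
  [12, 0.1, -0.5, 0, 1],
  [12, 0.1, -0.5, 0, 1],
  [12, 0.1, -0.5, 0, 1],
  [12, 0.1, -0.5, 0, 1],
  [12, 0.1, -0.5, 0, 1],
])

```text
clock: 2.95
eef_pos: [0.5881, -0.1131, 0.1124]
tcp_rot: [0.479, 0.522, 0.477, -0.521]
ft_force: [5.3, -1.0, 1.2]
finger_gap: 0.0163
```

```bash
python3 - <<'E'
from h import *
o=env.get_obs();p,M=tool();print(o["clock"],p,o["ft_force"],o["finger_gap"],loc(p))
r0=np.array([-.2*np.cos(.21),.2*np.sin(.21)])
for t in np.arange(.1,1.01,.1):
    d=np.array([-.2*np.cos(.21+t),.2*np.sin(.21+t)])-r0; print(round(t,2),"x",round(-100*d[1],1),"y",round(100*d[0],1))
E
```

```text
2.95 [ 0.58814994 -0.11308784  0.11237059] [ 5.33448389 -0.97345055  1.19839764] 0.016299759780913532 [[-0.0336  0.0501]]
0.1 x -1.9 y 0.5
0.2 x -3.8 y 1.2
0.3 x -5.6 y 2.1
0.4 x -7.3 y 3.2
0.5 x -8.9 y 4.4
0.6 x -10.3 y 5.8
0.7 x -11.6 y 7.3
0.8 x -12.8 y 8.9
0.9 x -13.7 y 10.7
1.0 x -14.5 y 12.5
```

carry_out([
  [-0.6, 0.1, 0, 0, 1],
  [-1.3, 0.3, 0, 0, 1],
  [-1.9, 0.5, 0, 0, 1],
  [-2.5, 0.7, 0, 0, 1],
  [-3.2, 1, 0, 0, 1],
  [-3.8, 1.2, 0, 0, 1],
  [-4.4, 1.5, 0, 0, 1],
  [-5, 1.8, 0, 0, 1],
  [-5.6, 2.1, 0, 0, 1],
  [-5.6, 2.1, 0, 0, 1],
])

```text
clock: 3.78
eef_pos: [0.6078, -0.1148, 0.1683]
tcp_rot: [0.478, 0.521, 0.478, -0.521]
ft_force: [-1.0, 0.1, -4.2]
finger_gap: 0.016
```

```bash
python3 - <<'E'
from h import *
o=env.get_obs();p,M=tool();print(o["clock"],p,o["ft_force"],o["wrist_torque"],o["finger_gap"],loc(p),o["joint_positions"])
c=cam("scene"); cv2.imwrite("pics/s1.png",cv2.resize(c["color"][180:340,265:445],None,fx=3.5,fy=3.5)[:,:,::-1])
E
```

```text
3.7833 [ 0.60783864 -0.11476428  0.16826858] [-0.99095862  0.05249781 -4.20357195] [-0.00501709  0.87358235 -0.02613036] 0.015972353203761634 [[-0.0138  0.0501]] [-1.86568634e-01  2.38626821e-01  2.25665358e-01  1.55770636e+00
 -9.06474765e-05  1.47201556e+00]
```

View pics/s1.png

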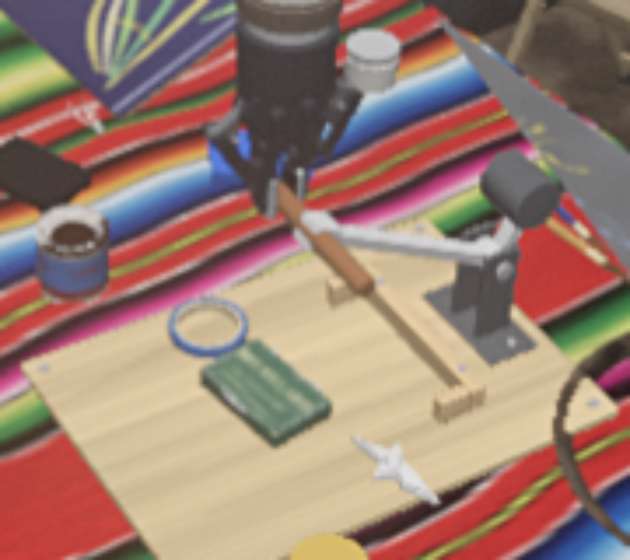

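The scene view shows the bar held in the fingers at (275,195) and the rest about 0.3 rad up. The tin and bystanders haven't moved. I'll continue along the arc to about 0.9 rad.

carry_out([
  [-0.6, 0.4, 0, 0, 1],
  [-1.2, 0.7, 0, 0, 1],
  [-1.7, 1.1, 0, 0, 1],
  [-2.3, 1.5, 0, 0, 1],
  [-2.8, 1.9, 0, 0, 1],
  [-3.3, 2.3, 0, 0, 1],
  [-3.8, 2.8, 0, 0, 1],
  [-4.2, 3.2, 0, 0, 1],
  [-4.7, 3.7, 0, 0, 1],
  [-5.2, 4.2, 0, 0, 1],
  [-5.6, 4.7, 0, 0, 1],
  [-6, 5.2, 0, 0, 1],
  [-6.4, 5.7, 0, 0, 1],
  [-6.8, 6.3, 0, 0, 1],
  [-7.2, 6.8, 0, 0, 1],
  [-7.5, 7.4, 0, 0, 1],
  [-7.8, 8, 0, 0, 1],
  [-8.1, 8.6, 0, 0, 1],
  [-8.1, 8.6, 0, 0, 1],
  [-8.1, 8.6, 0, 0, 1],
])

```text
clock: 5.5
eef_pos: [0.6931, -0.1222, 0.2543]
tcp_rot: [0.479, 0.523, 0.476, -0.52]
ft_force: [-10.8, 0.8, 22.5]
finger_gap: 0.0155
```

```bash
python3 - <<'E'
from h import *
o=env.get_obs();p,M=tool();print(o["clock"],p,o["ft_force"],o["wrist_torque"],o["finger_gap"],loc(p),o["joint_positions"])
E
```

```text
5.5 [ 0.69308776 -0.12219322  0.25429003] [-10.81622963   0.75115479  22.54912252] [ 0.27158022  2.0793811  -0.03062609] 0.015485997886531537 [[0.0718 0.0502]] [-1.74527426e-01  5.09965802e-01  7.47035622e-01  1.80112241e+00
  4.46451746e-05  1.48406192e+00]
```

carry_out([
  [-0.3, 0, 0, 0, 1],
  [-0.3, 0, 0, 0, 0.6],
  [-0.3, 0, 0, 0, 0.4],
  [-0.3, 0, 0, 0, 0.2],
  [-0.3, 0, 0, 0, 0],
  [-0.3, 0, 0, 0, -0.3],
  [-0.3, 0, 0, 0, -0.6],
  [-0.3, 0, 0, 0, -1],
  [-0.3, 0, 0, 0, -1],
  [-0.3, 0, 0, 0, -1],
  [-0.3, 0, -1.5, 0, -1],
  [-0.3, 0, -3, 0, -1],
  [-0.3, 0, -4.5, 0, -1],
  [-0.3, 0, -6, 0, -1],
  [-0.3, 0, -8, 0, -1],
  [-0.3, 0, -8, 0, -1],
  [-0.3, 0, -8, 0, -1],
  [-0.3, 0, -8, 0, -1],
])

```text
clock: 7.0
eef_pos: [0.7002, -0.0418, 0.2514]
tcp_rot: [-0.478, -0.521, -0.478, 0.521]
ft_force: [0.6, -0.7, -0.1]
finger_gap: 0.0852
```

```bash
python3 - <<'E'
from h import *
o=env.get_obs();p,M=tool();print(o["clock"],p,o["ft_force"],o["finger_gap"],loc(p),np.degrees(np.arctan2(M[1,1],M[0,1])),np.degrees(yaw))
c=cam("scene"); cv2.imwrite("pics/s2.png",cv2.resize(c["color"][170:340,265:445],None,fx=3.5,fy=3.5)[:,:,::-1])
for n in("barup",):print(proj(c,[W(.142,.075,.284),W(.142,-.075,.284)]))
print(rel([W(-.13,.005,.15)]))
E
```

```text
7.0 [ 0.7001992  -0.04181193  0.25139979] [ 0.56018595 -0.74730997 -0.13280215] 0.08517363478918343 [[0.0718 0.1309]] -4.968170410330934 -5.042028597151244
[[389.49017137 184.0219586 ]
 [423.0801736  212.98406827]]
[[ 10.14 -20.19  12.52]]
```

View pics/s2.png

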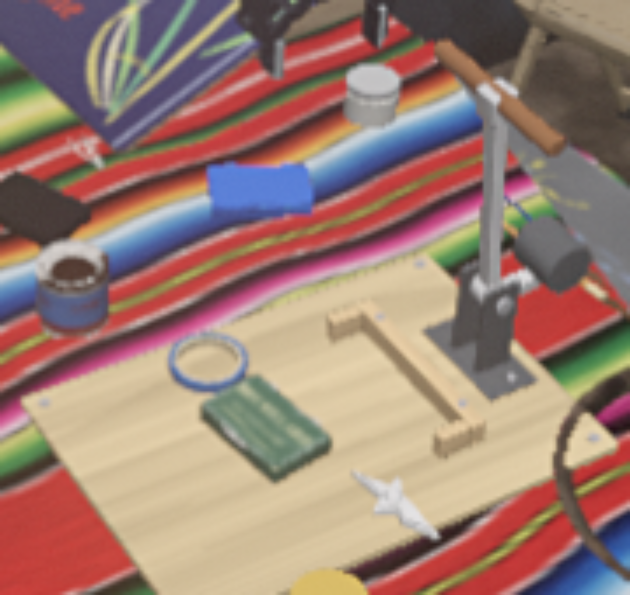

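The rest stands at its stop, with the bar at crop (438,45), which matches the model's 436,49. The tin and bystanders haven't moved. Next I'll back off in front of the tin with the jaws turned along the board's y.

carry_out([
  [0, -2, 1, -7, -1],
  [0, -5, 2, -14, -1],
  [0.5, -8, 4, -21, -0.8],
  [1, -11, 6, -28, -0.6],
  [1.5, -14, 8, -35, -0.4],
  [2, -17, 10, -42, -0.2],
  [3, -19, 11, -49, -0.2],
  [4, -20, 12, -56, -0.2],
  [5, -20.2, 12.5, -63, -0.2],
  [5, -20.2, 12.5, -70, -0.2],
  [5, -20.2, 12.5, -77, -0.2],
  [5, -20.2, 12.5, -84, -0.2],
  [5, -20.2, 12.5, -90, -0.2],
  [5, -20.2, 12.5, -90, -0.2],
  [5, -20.2, 12.5, -90, -0.2],
  [5, -20.2, 12.5, -90, -0.2],
])

```text
clock: 8.38
eef_pos: [0.488, -0.1496, 0.2014]
tcp_rot: [0.706, 0.032, 0.706, -0.032]
ft_force: [-0.9, -0.6, 0.4]
finger_gap: 0.0509
```

```bash
python3 - <<'E'
from h import *
o=env.get_obs();p,M=tool();print(o["clock"],p,o["finger_gap"],loc(p),M[:,1:].round(3))
c=cam("wrist");save(c,"pics/w2.png")
hsv=cv2.cvtColor(c["color"],cv2.COLOR_RGB2HSV); g=cv2.inRange(hsv,(60,60,15),(95,255,160)); g=cv2.morphologyEx(g,cv2.MORPH_CLOSE,np.ones((9,9)))
nl,l,st,ce=cv2.connectedComponentsWithStats(g)
for i in range(1,nl):
    if st[i,4]>1500:
        q=cv2.boxPoints(cv2.minAreaRect(np.argwhere(l==i)[:,::-1].astype(np.float32)));print(st[i],q.round(0).tolist(),loc(onplane(c,q,.03)).tolist())
print("pred fence px",proj(c,[W(.09,y,.036) for y in(.073,0,-.073)]).round(0).tolist())
print("to pre-contact",rel(W(-.115,.005,.016)))
E
```

```text
8.3833 [ 0.48796683 -0.14961983  0.20136678] 0.05094165972463608 [[-0.1302  0.0049]] [[ 0.092  0.996]
 [ 0.996 -0.092]
 [-0.     0.   ]]
[ 191    0   40  117 3928] [[189.0, 0.0], [227.0, -1.0], [230.0, 115.0], [193.0, 117.0]] [[-0.2786, -0.0851], [-0.2787, -0.0586], [-0.1989, -0.0612], [-0.1985, -0.0898]]
[ 390    0   38  116 3356] [[388.0, 0.0], [424.0, -1.0], [427.0, 115.0], [391.0, 116.0]] [[-0.2774, 0.0549], [-0.2782, 0.0801], [-0.1988, 0.0878], [-0.198, 0.0607]]
[ 262  252  115   82 7060] [[261.0, 268.0], [368.0, 252.0], [378.0, 319.0], [271.0, 335.0]] [[-0.0736, -0.0438], [-0.0879, 0.0466], [-0.0229, 0.0581], [-0.0067, -0.0381]]
pred fence px [[388.0, 422.0], [314.0, 423.0], [239.0, 423.0]]
to pre-contact [[1.853e+01 1.000e-02 1.510e+00]]
```

View pics/w2.png

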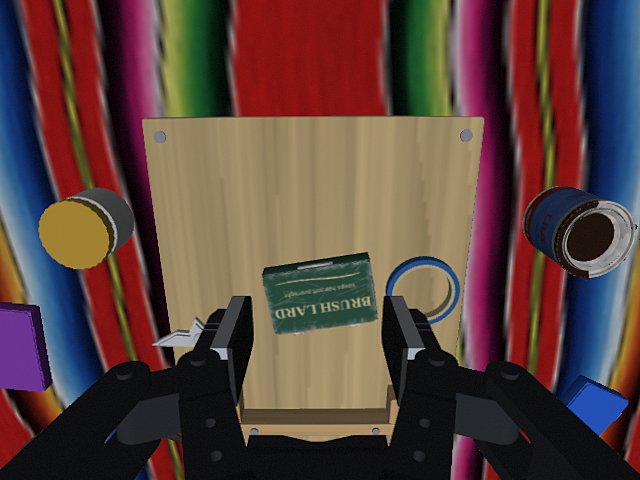

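The wrist picture (up is toward the robot) shows the green "BRUSH LARD" tin at (320,293), centre about (-48, 6) mm and yaw about 9° in board axes. The fence is near row 415 and the tape at (423,289). The two fingers should square the tin up as they push, so I'll descend in front of it.

carry_out([
  [4, 0, 0.5, 0, -0.2],
  [8, 0, 1, 0, -0.2],
  [12, 0, 1.5, 0, -0.2],
  [15, 0, 1.5, 0, -0.2],
  [17, 0, 1.5, 0, -0.2],
  [18, 0, 1.5, 0, -0.2],
  [18.5, 0, 1.5, 0, -0.2],
  [18.5, 0, 1.5, 0, -0.2],
  [18.5, 0, 1.5, 0, -0.2],
])

```text
clock: 9.18
eef_pos: [0.5038, -0.1509, 0.0176]
tcp_rot: [0.707, 0.031, 0.706, -0.031]
ft_force: [0.8, -0.6, -0.5]
finger_gap: 0.0512
```

carry_out([
  [0, 0, 0.6, 0, -0.2],
  [0, 0, 1.2, 0, -0.2],
  [0, 0, 1.8, 0, -0.2],
  [0, 0, 2.4, 0, -0.2],
  [0, 0, 3, 0, -0.2],
  [0, 0, 3.6, 0, -0.2],
  [0, 0, 4.2, 0, -0.2],
  [0, 0, 4.8, 0, -0.2],
  [0, 0, 5.4, 0, -0.2],
  [0, 0, 6, 0, -0.2],
  [0, 0, 6.6, 0, -0.2],
  [0, 0, 7.2, 0, -0.2],
  [0, 0, 7.8, 0, -0.2],
  [0, 0, 8.4, 0, -0.2],
  [0, 0, 9, 0, -0.2],
  [0, 0, 9.5, 0, -0.2],
  [0, 0, 10, 0, -0.2],
  [0, 0, 10.5, 0, -0.2],
  [0, 0, 11, 0, -0.2],
  [0, 0, 11, 0, -0.2],
])

```text
clock: 10.85
eef_pos: [0.6137, -0.1604, 0.0162]
tcp_rot: [0.707, 0.031, 0.706, -0.031]
ft_force: [-0.8, 0.6, -0.1]
finger_gap: 0.0511
```

```bash
cat > tin.py <<'E'
from h import *
o=env.get_obs();p,M=tool();print(o["clock"],p,o["ft_force"],o["finger_gap"],loc(p))
c=cam("wrist");save(c,"pics/w3.png")
hsv=cv2.cvtColor(c["color"],cv2.COLOR_RGB2HSV); g=cv2.inRange(hsv,(60,60,15),(95,255,160)); g=cv2.morphologyEx(g,cv2.MORPH_CLOSE,np.ones((9,9)))
nl,l,st,ce=cv2.connectedComponentsWithStats(g)
for i in range(1,nl):
    if st[i,4]>800:
        q=cv2.boxPoints(cv2.minAreaRect(np.argwhere(l==i)[:,::-1].astype(np.float32)));print(st[i],q.round(0).tolist(),loc(onplane(c,q,.03)).tolist())
E
python3 tin.py
```

```text
10.85 [ 0.61369103 -0.1603979   0.01624257] [-0.80174818  0.61123818 -0.0831023 ] 0.05109003851884764 [[-0.004   0.0052]]
[  235   333   165   114 14325] [[233.0, 334.0], [397.0, 330.0], [400.0, 442.0], [236.0, 446.0]] [[-0.0025, -0.0266], [-0.0042, 0.0343], [0.0509, 0.0394], [0.0532, -0.0296]]
```

View pics/w3.png

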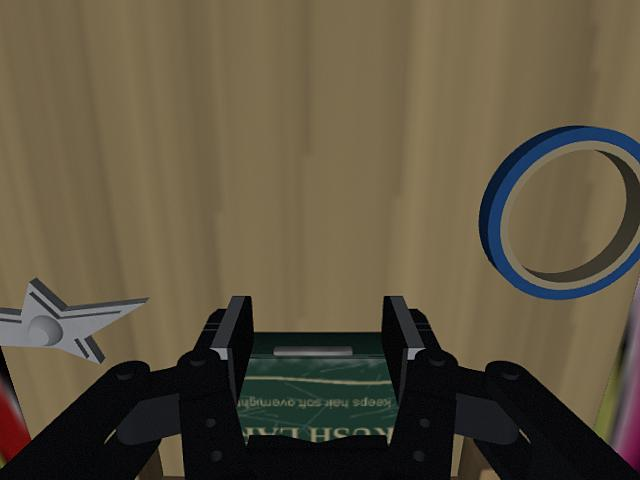

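The tin is square across both fingers, with its front edge around row 335–355. The tape and emblem haven't moved. I'll push on slowly.

carry_out([
  [0, 0, 0.4, 0, -0.2],
  [0, 0, 0.8, 0, -0.2],
  [0, 0, 1.1, 0, -0.2],
  [0, 0, 1.4, 0, -0.2],
  [0, 0, 1.6, 0, -0.2],
  [0, 0, 1.8, 0, -0.2],
  [0, 0, 1.9, 0, -0.2],
  [0, 0, 2, 0, -0.2],
  [0, 0, 2.1, 0, -0.2],
  [0, 0, 2.1, 0, -0.2],
  [0, 0, 2.1, 0, -0.2],
])

```text
clock: 11.82
eef_pos: [0.6336, -0.1622, 0.0163]
tcp_rot: [0.707, 0.031, 0.706, -0.031]
ft_force: [-1.4, 0.3, 0.5]
finger_gap: 0.0512
```

carry_out([
  [0, 0, 0.1, 0, -0.2],
  [0, 0, 0.2, 0, -0.2],
  [0, 0, 0.2, 0, -0.2],
])

```text
clock: 12.07
eef_pos: [0.6356, -0.1624, 0.0163]
tcp_rot: [0.706, 0.031, 0.706, -0.031]
ft_force: [-2.2, 0.8, 1.0]
finger_gap: 0.0512
```

No contact with the fence yet, so I'll creep on.

carry_out([
  [0, 0, 0.1, 0, -0.2],
  [0, 0, 0.2, 0, -0.2],
  [0, 0, 0.2, 0, -0.2],
])

```text
clock: 12.32
eef_pos: [0.6377, -0.1625, 0.0163]
tcp_rot: [0.706, 0.031, 0.706, -0.031]
ft_force: [-1.2, -0.2, 1.4]
finger_gap: 0.0513
```

```bash
python3 tin.py
```

```text
12.3167 [ 0.63765616 -0.16254949  0.01629811] [-1.22898447 -0.16335583  1.42533857] 0.05130808356807367 [[0.0201 0.0051]]
[  231   332   174   116 14423] [[231.0, 333.0], [403.0, 332.0], [404.0, 446.0], [231.0, 448.0]] [[0.0215, -0.0276], [0.0209, 0.0366], [0.0774, 0.0414], [0.0782, -0.0316]]
```

carry_out([
  [0, 0, 0.1, 0, -0.2],
  [0, 0, 0.2, 0, -0.2],
  [0, 0, 0.3, 0, -0.2],
  [0, 0, 0.3, 0, -0.2],
])

```text
clock: 12.7
eef_pos: [0.6381, -0.1626, 0.0162]
tcp_rot: [0.705, 0.031, 0.708, -0.031]
ft_force: [-15.7, 1.4, 8.9]
finger_gap: 0.0512
```

carry_out([
  [0, 0, 0.1, 0, -0.2],
  [0, 0, 0.2, 0, -0.2],
  [0, 0, 0.2, 0, -0.2],
])

```text
clock: 12.95
eef_pos: [0.6381, -0.1626, 0.0162]
tcp_rot: [0.703, 0.031, 0.71, -0.031]
ft_force: [-27.0, 3.1, 15.1]
finger_gap: 0.0511
```

The tin is hard against the fence: the TCP has stopped and force is building. I'll back straight off, then rise.

carry_out([
  [0, 0, -0.2, 0, -0.2],
  [0, 0, -0.5, 0, -0.2],
  [0, 0, -1, 0, -0.2],
  [0, 0, -2, 0, -0.2],
  [0, 0, -4, 0, -0.2],
  [0, 0, -7, 0, -0.2],
  [-3, 0, -9, 0, -0.2],
  [-7, 0, -11, 0, -0.2],
  [-11, 0, -13, 0, -0.2],
  [-15, 0, -15, 0, -0.2],
  [-15, 0, -15, 0, -0.2],
  [-15, 0, -15, 0, -0.2],
  [-15, 0, -15, 0, -0.2],
])

```text
clock: 14.03
eef_pos: [0.4936, -0.15, 0.1667]
tcp_rot: [0.707, 0.031, 0.706, -0.031]
ft_force: [0.1, 0.6, -0.7]
finger_gap: 0.051
```

```bash
python3 tin.py; python3 - <<'E'
from h import *
c=cam("scene");w=cv2.imread("pics/w3.png")
a=cv2.resize(c["color"][170:340,265:445],None,fx=2.2,fy=2.2)[:,:,::-1]
b=cv2.resize(w[200:480,120:520],(400,374*280*400//(374*400)))
h=max(a.shape[0],b.shape[0]);f=lambda i:np.vstack([i,np.zeros((h-i.shape[0],i.shape[1],3),np.uint8)])
cv2.imwrite("pics/fin.png",np.hstack([f(a),f(b)]))
E
```

```text
14.0333 [ 0.49359892 -0.14996101  0.16666784] [ 0.06222814  0.60895761 -0.69684621] 0.05100064856664133 [[-0.1245  0.005 ]]
[ 176    0   44  110 4076] [[173.0, 0.0], [214.0, -2.0], [220.0, 108.0], [179.0, 110.0]] [[-0.2651, -0.0857], [-0.2657, -0.0598], [-0.1989, -0.0608], [-0.1979, -0.0886]]
[ 400    0   41  110 3403] [[397.0, 0.0], [436.0, -1.0], [440.0, 109.0], [401.0, 110.0]] [[-0.2642, 0.0546], [-0.2653, 0.0788], [-0.1986, 0.0869], [-0.1975, 0.0609]]
[ 250  378  121  102 6956] [[249.0, 476.0], [253.0, 375.0], [372.0, 379.0], [369.0, 480.0]] [[0.1348, -0.0602], [0.0163, -0.0499], [0.0204, 0.0508], [0.1399, 0.0536]]
```

View pics/fin.png

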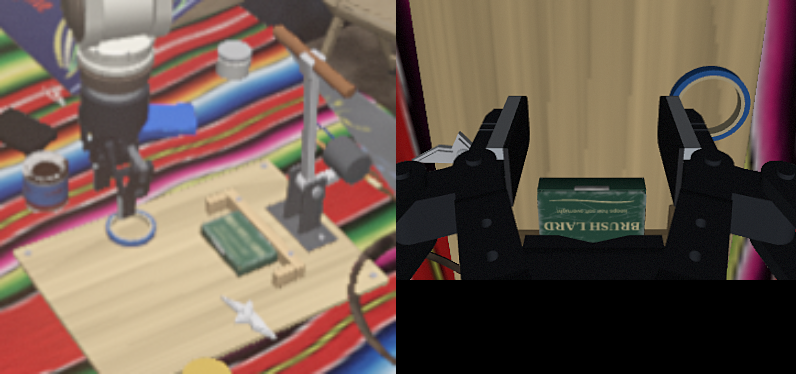

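The tin appears to lie on the fence between the cheeks with the rest upright. One closer check of the gap and angle from the top and scene cameras.

```bash
python3 - <<'E'
from h import *
c=cam("scene");t=cam("top")
for n,k,z in(("scene",c,.03),("top",t,.03)):
    hsv=cv2.cvtColor(k["color"],cv2.COLOR_RGB2HSV);g=cv2.inRange(hsv,(45,40,20),(95,255,200))
    P=np.argwhere(g)[:,::-1];w=loc(onplane(k,P,z));s=(abs(w[:,0]-.05)<.07)&(abs(w[:,1])<.07)
    print(n,s.sum(),cv2.minAreaRect(w[s].astype(np.float32)))
a=cv2.resize(c["color"][255:305,345:410],None,fx=8,fy=8,interpolation=cv2.INTER_CUBIC)
b=cv2.resize(t["color"][195:245,330:390],None,fx=4,fy=4,interpolation=cv2.INTER_CUBIC)
b=np.vstack([b,np.zeros((200,240,3),np.uint8)])
cv2.imwrite("pics/fin2.png",np.hstack([a,b])[:,:,::-1])
E
```

```text
scene 382 ((0.06108113378286362, -0.0037711933255195618), (0.10199351608753204, 0.06088114157319069), 85.46620178222656)
top 416 ((0.06161777675151825, 0.004748240113258362), (0.09097528457641602, 0.05522462725639343), 89.4005126953125)
```

View pics/fin2.png

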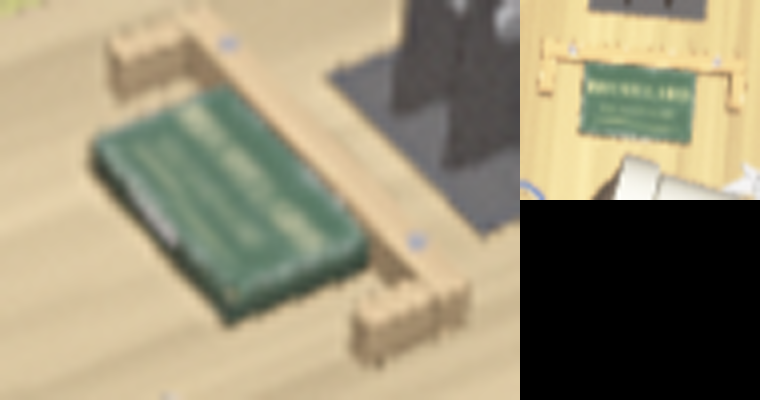

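Both views show the tin flush. The top camera puts its centre at x≈0.0616 in board axes (nominal 0.060), y≈0.005, within about 1° of the fence. I'm handing in.

```bash
python3 -c "
from h import *
print(env.job_done())"
```

```text
the job is handed in; nothing more can be done
None
```

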